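Clamp a thin-walled tube gently in the welding jig

ROBOT

A 6-joint arm with a two-finger parallel gripper is mounted at the origin on the work surface. World frame = base frame: x ahead of the robot, y to its left, z up, the work surface at z = 0. Lengths are in m, angles in rad, forces in N, time in s.
With the tool pointing down it reaches from about 0.375 to 0.925 m from the base axis. Payload 5.7 kg.
Tool frame: the origin (TCP) lies at the very end of the fingers, on their centre line; the grasp point (between the pads) lies 19 mm behind it; z points along the fingers, y is the direction in which the jaws open and shut (so a half turn about z gives the same grasp; the last joint's range is limited). The gripper opens to 85 mm and grips with 20 to 120 N. Pads are 22 mm wide; open, the fingers measure 114 mm over their backs; the gripper's body (76 mm by 85 mm) begins 54 mm behind the grasp point. The pads swing forward as they close: fully open they stand 13 mm farther back than shut.
Start: joints at [1.143, 0.359, 1.51, -0, 1.272, -0.115], TCP at [0.185, 0.571, 0.231] pointing down, gripper open.
Joint ranges: [-2.97, 2.97], [-1.01, 2.36], [0.21, 2.38], [-0.96, 4.11], [0.2, 2.71], [-2.98, 2.98]. Speed limits (rad/s): [2.39, 2.39, 3.14, 3.14, 3.14, 3.14].

INTERFACE

Orientations are given as a rotation vector (axis times angle).
In Python, from cell import arm gives the robot as it stands. The module is installed in compiled form; this text tells all that it offers.
- The arm moves only by the tool play_rows, never from a script. Its argument "commands" is a list of rows, each a list of 5 numbers: the opening in per cent of the stroke, from 0 (shut) to 100 (fully open), then the shift along the tool's x, y, z in m, then the turn about the tool's z in degrees. A call has 1 to 20 rows; each row shifts and turns the pose as measured when the row begins, along the tool's axes as they then stand; what a row does not reach is not made up. A row lasts 1/12 s, in which the tool goes at most 41.7 mm and 7.16 degrees, less where a joint would pass 70% of its speed; a pose out of reach is approached as far as the arm can. A call with a gripper value outside its range is refused whole. The fingers move at their own pace and stop on an object; "newtons" is the grip in N (left out, the last holds). Time passes only in rows, so rows that do not move let the fingers close. It gives the time, the measured TCP pose, the force and the opening at its end, in the units of the state.
- arm.read_state(): the state, without advancing time (a new reading comes with each control period).
- arm.camera(name): name is "side" or "top"; returns the picture (384x512x3 uint8, red, green, blue); there is no depth.
- arm.camera_params(name): a dict with "fovy" (degrees; the focal length in pixels is half the picture's height over the tangent of half this angle, whatever the lens; pixels are square), "cx", "cy" (the principal point, pixels), "view" (4x4, takes a point from world to camera coordinates). Camera axes: x right, y up, looking along -z (the intrinsics and any distortion apply to the point x, -y, -z); pixel columns grow to the right and rows downward; lengths in m; the calibration is good to about 2 mm. A picture is of the moment at which its call begins. camera_params takes no time and is no camera call.
- arm.sign_off(): hands the job in, once; it reports no verdict.
The state is a dict: "clock": time; "joints": joint angles; "dq": joint speeds; "tau": joint torques, N m; "ee_pos": TCP position; "ee_rot": TCP orientation; "wrist_force": force on the tool from outside, world axes, zero at the start; "wrist_torque": the same for the moment, N m; "width": finger opening in m.
Only numpy, scipy, OpenCV 4.12 (cv2) and the standard library are available. Lean on these libraries where they do the work, as an engineer would, in place of code of your own. Each camera call takes 0.05 s, during which the arm holds its last target. There are 200 camera calls.

TASK

Pick up the long thin-walled square aluminium tube with a light grip and lay it gently in the two cradles of the welding jig, centred end to end, with one end under the bar clamp. Then slide the clamp's free jaw down its bar until the pad touches the tube, and screw the handle clockwise by at least a quarter turn until the spring pad holds the tube snugly, without denting it. Leave the short offcut, the angle piece, the pipe end and the brush where they are.

Things in the scene. Friction and masses are not known exactly. Their poses are not given: they have to be found in the camera images.
- tube_center (a point): Centre of the loose long square aluminium tube: 200 mm long along its own y axis, 40 x 40 mm outside, walls 2 mm, open ends, about 0.16 kg, lying flat on the table at the start. Either end may go under the clamp. A short 75 mm offcut of the same section also lies on the table: not that one.
- tube: The same tube; this origin is on its underside, 20 mm below the centre. Its thin walls dent if the two fingers together press it with more than 80 N (a grip of 40 N; 20 to 30 N holds it well), if it is pressed on the jig with more than 60 N, or if it is let fall by more than about 25 mm.
- rest_mid (a point): Point of the fixed jig midway between its two cradles, at the height of their resting faces (30 mm above the table). The jig's x axis points away from the robot, z up; the tube belongs along its y axis, its centre 20 mm above this point. Cradles: 30 mm long, centred at y = +80 and -80 mm, each with two cheeks, 56 mm apart in x, 15 mm higher than the resting face.
- jig: The fixed dark steel jig, plate 210 x 260 x 15 mm; origin 30 mm below rest_mid, same axes. Between the cradles is only the plate, so the tube can be held at its middle. The clamp's pad hangs over the cradle at y = -80 mm, x = 0; its upright bar, 22 x 12 mm, stands at x = +120, y = -80 mm and is 277 mm high; its grey arm runs along x from the bar to the spindle.
- jaw (a joint): How far the free jaw is slid down the upright bar, in m: 0 = fully up, limit 0.11. A push of about 3 N down (on the handle) moves it; it stays where it is left. At jaw = 0, handle = 0 the pad face is 70 mm above a tube in the cradles. When the pad presses, the arm tilts a little and binds on the bar: on letting go of the handle its end rises and the pad spring relaxes by 2 to 4 mm.
- handle_grip (a point): Centre of the black wing handle on top of the vertical clamp spindle, straight above the pad: a bar 62 mm long (its own x axis), 16 mm thick (own y) and 36 mm high. The arm's top is 42 mm below this point at handle = 0. It turns about the vertical spindle and sinks as it is screwed; pinch it across its thickness from above.
- handle (a joint): Angle of the handle in rad, growing clockwise as seen from above; 0 to 0.5 at the start, stop at 6.2. The spindle comes down 1.6 mm per rad (a bound jaw gives a little: the spring pad gains about 1.2 mm per rad). Friction about 0.08 N m; it does not unwind by itself. At the end it must read above 1.5.
- plunger (a joint): How far the spring pad under the spindle is pushed in, in m: 0 = free, 0.012 = bottomed. 2.5 N per mm: snug is between 2.4 mm (6 N) and 9 mm (22.5 N); beyond 10 mm (25 N) it dents the tube.
- pad: The black rubber pad, 34 mm across and 10 mm thick, under the spindle; its origin is the centre of its lower face, which touches the tube.
- offcut: Short square tube offcut, 75 x 40 x 40 mm (bystander, as are all the following).
- angle: Dark steel angle piece, 120 mm long, 40 mm high.
- pipe: Standing steel pipe end, 60 mm across, 90 mm high.
- brush: Brush with a wooden handle, lying on the table.
Not all that is in view belongs to the job. Of the things shaped like the tube, the aluminium one is meant.

How it is judged:
On the way, in this order (a step that is already met when the one before it is completed fails the run):
1. the tube lies in both cradles, let go, the clamp not yet on it (horizontal distance between tube_center and rest_mid below 0.018 m and angle between the y axis of tube_center and the y axis of rest_mid, either way round below 0.14 rad and z of tube_center in the frame of rest_mid between 0.015 and 0.025 m and contact force between each of the fingers, pad and tube below 0.5 N and linear speed of tube below 0.03 m/s), for 0.2 s.
2. the jaw is slid down until its pad touches the tube (horizontal distance between tube_center and rest_mid below 0.018 m and angle between the y axis of tube_center and the y axis of rest_mid, either way round below 0.14 rad and z of tube_center in the frame of rest_mid between 0.015 and 0.025 m and contact force between pad and tube above 0.8 N), for 0.1 s.
At the end, for the whole second after the job is handed in: The tube rests in both cradles (centre within 18 mm of midway between them, within 8 degrees of the jig's y axis, seated to 5 mm), the clamp pad presses it with 6 to 22.5 N, the handle reads more than 1.5 rad, and all is at rest (horizontal distance between tube_center and rest_mid below 0.018 m and angle between the y axis of tube_center and the y axis of rest_mid, either way round below 0.14 rad and z of tube_center in the frame of rest_mid between 0.015 and 0.025 m and contact force between pad and tube between 6 and 22.5 N and value of joint handle above 1.5 rad and linear speed of tube below 0.02 m/s); the robot touches nothing.
It fails at once if the two fingers together press the tube with more than 80 N (contact force between the fingers and tube above 80 N).
It fails at once if the clamp pad presses the tube with more than 25 N (contact force between pad and tube above 25 N).
It fails at once if the tube is let fall (over 0.6 m/s while not held) (contact force between the fingers and tube below 0.5 N and linear speed of tube above 0.6 m/s).
It fails at once if the tube is pressed on the jig with more than 60 N (contact force between tube and jig above 60 N).
It fails at once if a bystander is moved by more than 30 mm (distance of any of offcut, angle, pipe, brush from where it was at the start of the episode above 0.03 m).
It also fails if it takes over 67 s, if anything falls off the work surface, if the arm or the gripper's body presses on something with over 40 N, if the wrist force passes 120 N, or if a joint passes its speed limit or range.

## Working session

There is one attempt and no reset: what is moved stays moved. The work goes in short steps, Python scripts to look and compute and a tool call to move; the robot and the scene stay as the last step left them, time stands still between calls to the robot, and variables do not carry over. Pictures are saved under pics/ and viewed, about 8 in all and at most 12, crops included, and the job is handed in when it is done.

Besides the shell and the picture viewer there is one more tool, called in YAML: its name, and indented under it one key for each argument. play_rows: Moves the arm, as the interface text tells. Its arguments: {"type":"object","properties":{"commands":{"type":"array","items":{"type":"array","items":{"type":"number"}}},"newtons":{"type":"number"}},"required":["commands"]}

```bash
mkdir -p pics
cat > h.py <<'E'
import numpy as np, cv2
from cell import arm
def snap(n,f):
    im=arm.camera(n); cv2.imwrite(f'pics/{f}.png',im[...,::-1]); return im
def cam(n):
    p=arm.camera_params(n); f=192/np.tan(np.radians(p['fovy'])/2); V=np.array(p['view']); return p,f,V
def proj(n,P):
    p,f,V=cam(n); c=V[:3,:3]@np.array(P,float)+V[:3,3]; return np.array([p['cx']+f*c[0]/-c[2], p['cy']-f*c[1]/-c[2]])
def ray(n,uv):
    p,f,V=cam(n); d=V[:3,:3].T@np.array([(uv[0]-p['cx'])/f,-(uv[1]-p['cy'])/f,-1]); return -V[:3,:3].T@V[:3,3], d/np.linalg.norm(d)
def onz(n,uv,z):
    o,d=ray(n,uv); return o+d*(z-o[2])/d[2]
def tri(uv1,uv2,a='top',b='side'):
    o1,d1=ray(a,uv1);o2,d2=ray(b,uv2)
    s=np.linalg.lstsq(np.c_[d1,-d2],o2-o1,rcond=None)[0]; p,q=o1+s[0]*d1,o2+s[1]*d2
    return (p+q)/2, np.linalg.norm(p-q)
E
python3 - <<'E'
from h import *
np.set_printoptions(precision=4,suppress=True)
a=snap('top','t0');b=snap('side','s0')
for n in('top','side'):
    p=arm.camera_params(n);print({k:v for k,v in p.items()})
print(arm.read_state())
E
```

```text
{'fovy': 51.6161399025615, 'cx': 263.80247383814117, 'cy': 196.88300988729364, 'view': array([[ 0.0179, -0.9998,  0.007 ,  0.0562],
       [ 0.997 ,  0.0183,  0.0749, -0.5081],
       [-0.075 ,  0.0056,  0.9972, -1.4625],
       [ 0.    ,  0.    ,  0.    ,  1.    ]])}
{'fovy': 52.01646001239284, 'cx': 262.14879982227063, 'cy': 191.70666410946137, 'view': array([[ 0.8614, -0.5078,  0.0113, -0.3856],
       [ 0.2496,  0.4426,  0.8613, -0.295 ],
       [-0.4423, -0.7391,  0.508 , -0.9432],
       [ 0.    ,  0.    ,  0.    ,  1.    ]])}
{'clock': 0.1, 'joints': array([ 1.1429,  0.3594,  1.5113, -0.    ,  1.2725, -0.1151]), 'dq': array([-0.0007, -0.0021, -0.0007, -0.0004, -0.0033,  0.0001]), 'tau': array([ -0.0002, -52.8656, -27.9353,  -0.    ,   0.0049,  -0.    ]), 'ee_pos': array([0.1844, 0.5703, 0.2305]), 'ee_rot': array([-0.4893, -3.1028,  0.0025]), 'wrist_force': array([-0.5067, -0.479 , -0.9501]), 'wrist_torque': array([0.0147, 0.0064, 0.0527]), 'width': 0.08559791608634629}
```

View pics/t0.png

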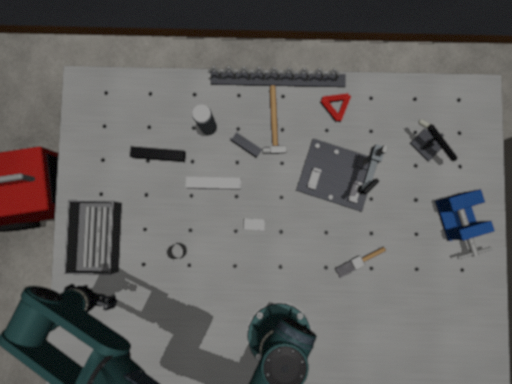

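View pics/s0.png

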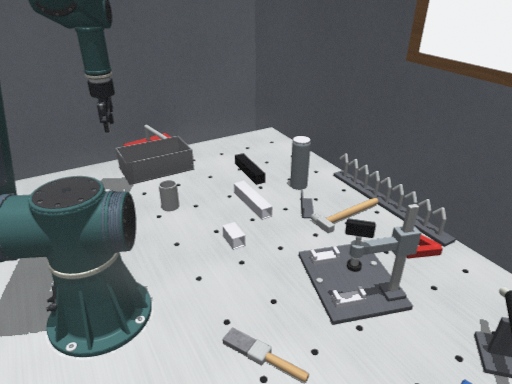

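Candidates for the tube: the long light bar at top (213,183), the short offcut (255,225), the black bar (158,154) and the thin rods in the tray (95,237). By colour and length I choose (213,183). I'll check it in a close crop with the jig.

Run:
```python
from h import *
a=cv2.imread('pics/t0.png');b=cv2.imread('pics/s0.png')
A=cv2.resize(a[130:220,170:400],None,fx=3.4,fy=3.4,interpolation=cv2.INTER_CUBIC)
B=cv2.resize(b[170:330,220:430],None,fx=1.85,fy=1.85,interpolation=cv2.INTER_CUBIC)
C=np.zeros((600,790,3),np.uint8);A=np.clip(A*1.4,0,255);A=A[:,:790].astype(np.uint8)
C[:A.shape[0],:A.shape[1]]=A; C[306:306+min(294,B.shape[0]),:B.shape[1]]=B[:294]
cv2.imwrite('pics/c0.png',C)
g=cv2.cvtColor(a,cv2.COLOR_BGR2GRAY); print(g[170:200:2,180:250:5])
for P in [(0.6,0,0),(0.6,0.15,0),(0.6,-.2,0)]: print(proj('top',P),proj('side',P))
```

```text
[[132 130 132 135 135 137 136 135 134 134 133 133 133 132]
 [131 131 132 132 135 135 134 134 134 134 132 133 133 132]
 [130 130 132 133 133 134 134 134 134 134 133 133 133 132]
 [131 133 141 141 139 141 138 136 138 136 137 135 135 132]
 [129 138 153 152 153 152 151 151 152 150 149 149 134 131]
 [131 138 154 153 153 154 153 153 153 155 154 153 141 131]
 [129 139 154 153 152 154 153 153 153 153 153 154 145 130]
 [129 142 154 154 152 153 155 153 154 153 153 153 141 130]
 [129 137 146 146 148 149 151 150 153 153 153 153 141 128]
 [129 128 113 112 108 108 115 115 125 125 124 125 124 130]
 [130 131 131 129 128 127 128 127 127 127 123 120 125 128]
 [129 131 129 134 134 133 130 131 131 132 129 130 129 129]
 [129 129  93 132 133 133 132 131 131 131 129 110 129 130]
 [129 130  81 132 133 133 131 130 131 130 130  74 128 129]
 [127 129 123 132 133 133 130 129 130 131 131 110 131 129]]
[281.41517517 173.13991655] [304.90091044 238.9851077 ]
[241.90590203 172.40164182] [278.59413936 215.21056889]
[334.02519807 174.12299338] [348.53001518 278.4145702 ]
```

View pics/c0.png

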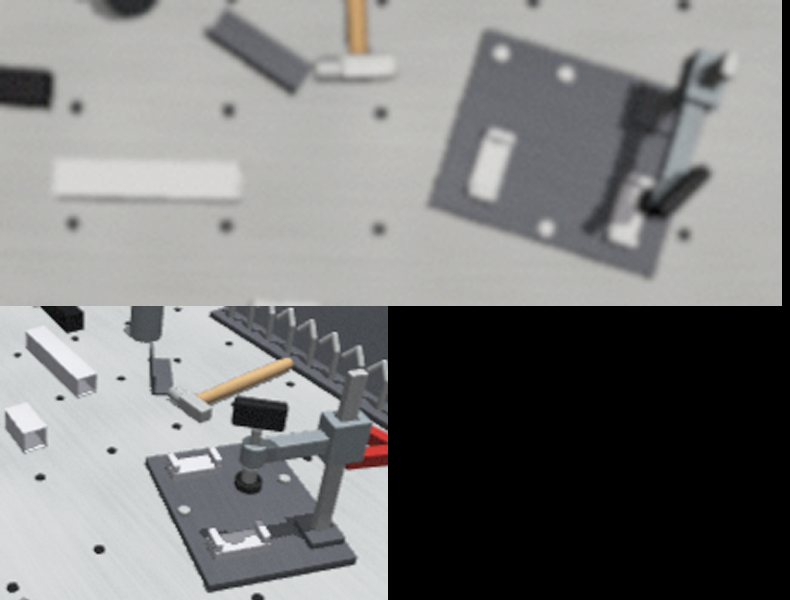

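The crop confirms it: the open-ended light aluminium tube is the long one (crop top-left, about top px 213,183). The jig has its bar at upper right, cradles at about (315,178) and (356,192), and the handle over the second. Now to measure them.

```bash
cat > m.py <<'E'
from h import *
np.set_printoptions(precision=4,suppress=True)
def big(m,c):
    cs,_=cv2.findContours(m.astype(np.uint8),0,cv2.CHAIN_APPROX_NONE)
    cs=[k for k in cs if cv2.pointPolygonTest(k,c,True)>-6 and cv2.contourArea(k)>15]
    return max(cs,key=cv2.contourArea)
E
python3 - <<'E'
from m import *
a=cv2.imread('pics/t0.png');b=cv2.imread('pics/s0.png')
ga=cv2.cvtColor(a,6).astype(int);gb=cv2.cvtColor(b,6).astype(int)
# tube top
k=big(ga>142,(213,183));r=cv2.minAreaRect(k);print('tube top rect',r)
bx=cv2.boxPoints(r)
for z in(0.04,): print(np.array([onz('top',p,z) for p in bx]), onz('top',r[0],z))
# plate
hsv=cv2.cvtColor(a,40)
m=(ga<100); m[:, :290]=0
k=big(m,(330,165)); 
r=cv2.minAreaRect(k);print('plate rect',r); ap=cv2.approxPolyDP(cv2.convexHull(k),4,True)[:,0];print(ap.tolist())
for p in ap: print(p,onz('top',p,.015))
# handle black
k=big(ga<40,(370,186));print('handle top',cv2.minAreaRect(k),cv2.boundingRect(k))
k=big(gb<45,(361,228));print('handle side',cv2.minAreaRect(k),cv2.boundingRect(k))
M=gb>0
print(gb[180:220:2,230:276:3])
E
```

```text
tube top rect ((212.5, 182.0), (10.0, 55.0), 90.0)
[[0.5735 0.3573 0.04  ]
 [0.5773 0.1546 0.04  ]
 [0.5403 0.1538 0.04  ]
 [0.5365 0.356  0.04  ]] [0.5569 0.2555 0.04  ]
plate rect ((341.957763671875, 169.41836547851562), (76.3206787109375, 68.91384887695312), 17.65012550354004)
[[312, 139], [382, 146], [378, 182], [361, 211], [296, 190]]
[312 139] [ 0.7303 -0.1132  0.015 ]
[382 146] [ 0.7086 -0.3786  0.015 ]
[378 182] [ 0.5712 -0.3629  0.015 ]
[361 211] [ 0.461  -0.2988  0.015 ]
[296 190] [ 0.5353 -0.0549  0.015 ]
handle top ((368.0328063964844, 187.3606719970703), (7.901856422424316, 20.499019622802734), 66.37062072753906) (358, 180, 19, 14)
handle side ((359.3375549316406, 229.24728393554688), (28.720489501953125, 13.255609512329102), 12.26477336883545) (346, 220, 29, 18)
[[210 211 211 210 216 211 210 160  21  27  28  16 209 210 208 208]
 [207 210 223 230 233 226 212 209  37  25  24  49 206 211 209 211]
 [205 186 235 234 233 233 217 210 205 122 191 209 210 208 209 209]
 [206 189 143 234 233 233 233 212 211 212 121 211 213 212 209 209]
 [206 191  97 205 234 234 234 232 215 211  66
[... 327 characters left out ...]
 238 235 230 217 215 214 214]
 [212 215 214 213 105  98 100 156 237 237 237 236 222 216 215 216]
 [212 213 212 213 210 100 102 100 209 237 237 236 235 216 214 212]
 [210 212 211 211 215 183 100 103 104 237 236 236 236 231 213 213]
 [210 209 210 211 211 211 134 102 101 138 237 236 236 235 205 212]
 [210 208 209 210 211 210 208  98 100  99 176 232 165 106 168 214]
 [206 210 208 209 211 210 211 184 103 103  99 145 122  99 184 215]
 [210 207 208 206 209 210 207 212 151 102 102 151 146  99 184 212]
 [208 207 209 208 211 209 211 210 210 101  99 148 151 132 185 214]
 [206 208 208 209 209 212 211 211 210 192 100 149 150 199 196 214]
 [209 207 212 210 209 212 210 139 189 210 150 196 182 205 210 212]]
```

Run:
```python
from m import *
a=cv2.imread('pics/t0.png');b=cv2.imread('pics/s0.png')
ga=cv2.cvtColor(a,6).astype(int);gb=cv2.cvtColor(b,6).astype(int)
m=ga>110; w=np.zeros_like(m); w[160:200,300:330]=1
k=big(m&w,(314,178)); r=cv2.minAreaRect(k);print('cradle+ top',r,onz('top',r[0],.038))
print(ga[176:206:1,346:372].tolist() and '')
m=gb>150; w=np.zeros_like(m); w[240:266,305:345]=1
k=big(m&w,(324,254)); r2=cv2.minAreaRect(k);print('cradle+ side',r2,cv2.boundingRect(k)); print(tri(r[0],r2[0]))
# tube side top face
w[:]=0;w[175:215,225:280]=1
k=big((gb>225)&w,(253,197));ap=cv2.approxPolyDP(k,2.5,True)[:,0];print(ap.tolist())
bx=cv2.boxPoints(cv2.minAreaRect(big(ga>142,(213,183))));print(bx.tolist())
M=cv2.moments(k);c=(M['m10']/M['m00'],M['m01']/M['m00']);print('tube tri',tri((212.9,182.3),c))
# handle
kt=cv2.minAreaRect(big(ga<45,(370,186)));ks=cv2.minAreaRect(big(gb<50,(361,228)))
print('handle',tri(kt[0],ks[0]),kt,ks)
C=np.zeros((600,800,3),np.uint8)
B=cv2.resize(b[200:320,295:425],None,fx=5,fy=5,interpolation=2)[:, :500];C[:600,:500]=B[:600]
A=cv2.resize(a[130:220,345:395],None,fx=6,fy=6,interpolation=2);C[:540,500:800]=np.clip(A*1.5,0,255)
cv2.imwrite('pics/c1.png',C)
```

```text
cradle+ top ((314.0500183105469, 177.85000610351562), (8.854375839233398, 20.55480194091797), 18.43494987487793) [ 0.5795 -0.1191  0.038 ]

cradle+ side ((324.5, 250.0), (20.0, 39.0), 90.0) (305, 240, 40, 21)
(array([ 0.578 , -0.1176,  0.0484]), np.float64(0.0005915983620865181))
[[235, 183], [261, 208], [270, 206], [244, 181]]
[[185.0, 177.0], [240.0, 177.0], [240.0, 187.0], [185.0, 187.0]]
tube tri (array([0.5576, 0.2532, 0.0389]), np.float64(0.003767388367765205))
handle (array([ 0.5303, -0.2679,  0.2336]), np.float64(0.006526514229275936)) ((367.830322265625, 187.27920532226562), (7.9744110107421875, 20.963035583496094), 64.98310089111328) ((359.6299743652344, 228.0899658203125), (28.42569351196289, 14.424980163574219), 8.13010311126709)
```

View pics/c1.png

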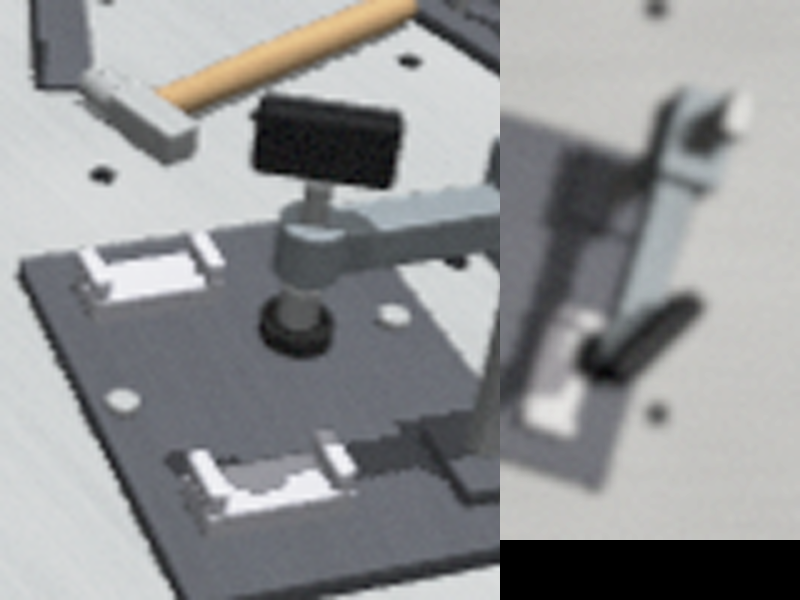

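Side-crop reading: cheek tops of the +y cradle centre on side px (325,252), of the −y cradle on (349,293). The clamp arm blocks entry from above, so the tube must slide in from the jig's +y side. I'll check the jig, then turn the tool.

```bash
cat >> h.py <<'E'
from scipy.spatial.transform import Rotation as Ro
def go(x,y,z,yaw=None):
    "print shift in tool axes to target and turn (deg about tool z) to bring tool y to yaw (deg, mod 180)"
    s=arm.read_state(); R=Ro.from_rotvec(s['ee_rot']).as_matrix(); p=s['ee_pos']
    cy=np.degrees(np.arctan2(R[1,1],R[0,1])); t=None if yaw is None else (cy-yaw+90)%180-90
    print('t %.2f'%s['clock'],'pos',np.round(p,4),'yaw %.1f'%cy,'tilt',np.round(R[:,2],3),'F',np.round(s['wrist_force'],1),'Tz %.2f'%s['wrist_torque'][2],'w %.4f'%s['width'])
    print('shift mm',np.round(1000*R.T@(np.array([x,y,z])-p),1),'turn',t)
E
python3 - <<'E'
from m import *
c1=onz('side',(325,252.2),.045);c2=onz('side',(349,292.7),.045);d=c1-c2
print(c1,c2,(c1+c2)/2,np.linalg.norm(d),np.degrees(np.arctan2(d[1],d[0]))-90)
for n,p in dict(pipe=(205,128),angA=(233,137),angB=(260,155),ham=(275,150)).items(): print(n,onz('top',p,.04))
go(.557,.2545,.06,0)
E
```

```text
[ 0.5758 -0.1225  0.045 ] [ 0.5303 -0.2729  0.045 ] [ 0.5531 -0.1977  0.045 ] 0.15712051248240178 -16.831763058071715
pipe [0.7584 0.2889 0.04  ]
angA [0.7265 0.184  0.04  ]
angB [0.6608 0.0824 0.04  ]
ham [0.6806 0.027  0.04  ]
t 0.10 pos [0.1844 0.5703 0.2305] yaw 72.1 tilt [-0.001 -0.002 -1.   ] F [-0.5 -0.5 -1. ] Tz 0.05 w 0.0856
shift mm [-451.8 -185.6  170.8] turn 72.07818885215517
```

play_rows:
  commands:
    - [100,0,0,0,7.1]
    - [100,0,0,0,7.1]
    - [100,0,0,0,7.1]
    - [100,0,0,0,7.1]
    - [100,0,0,0,7.1]
    - [100,0,0,0,7.1]
    - [100,0,0,0,7.1]
    - [100,0,0,0,7.1]
    - [100,0,0,0,7.1]
    - [100,0,0,0,7.1]
    - [100,0,0,0,1]
    - [100,0,0,0,0]
  newtons: 25

```text
clock: 1.1
ee_pos: [0.1824, 0.5659, 0.2245]
ee_rot: [2.235, 2.2, -0.021]
wrist_force: [0.1, 0.5, 1.0]
width: 0.0854
```

```bash
python3 -c "
from h import *
go(.557,.2545,.1,0)"
```

```text
t 1.10 pos [0.1824 0.5659 0.2245] yaw -0.9 tilt [-0.006 -0.013 -1.   ] F [0.1 0.5 1. ] Tz -0.07 w 0.0854
shift mm [-303.8  380.2  126.3] turn -0.9127370975441949
```

play_rows:
  commands:
    - [100,-0.015,0.019,0.004,0]
    - [100,-0.02,0.025,0.006,0]
    - [100,-0.02,0.025,0.006,0]
    - [100,-0.02,0.025,0.006,0]
    - [100,-0.02,0.025,0.006,0]
    - [100,-0.02,0.025,0.006,0]
    - [100,-0.02,0.025,0.006,0]
    - [100,-0.02,0.025,0.006,0]
    - [100,-0.02,0.025,0.006,0]
    - [100,-0.02,0.025,0.006,0]
    - [100,-0.02,0.025,0.006,0]
    - [100,-0.02,0.025,0.006,0]
    - [100,-0.02,0.025,0.006,0]
    - [100,-0.02,0.025,0.006,0]
    - [100,-0.015,0.019,0.004,0]
    - [100,-0.005,0.01,0,0]
    - [100,0,0,0,0]

```text
clock: 2.52
ee_pos: [0.5745, 0.2628, 0.1331]
ee_rot: [2.161, 2.278, -0.018]
wrist_force: [-0.2, -0.6, 0.2]
width: 0.0856
```

```bash
python3 -c "
from h import *
go(.557,.2545,.1,0)"
```

```text
t 2.52 pos [0.5745 0.2628 0.1331] yaw 3.0 tilt [-0.007 -0.01  -1.   ] F [-0.2 -0.6  0.2] Tz -0.02 w 0.0856
shift mm [ -7.1 -17.7  33.3] turn 3.0058732324728368
```

play_rows:
  commands:
    - [100,-0.001,-0.009,0.01,1.5]
    - [100,-0.001,-0.009,0.01,1.5]
    - [100,0,0,0.02,0]
    - [100,0,0,0.02,0]
    - [100,0,0,0.01,0]

```text
clock: 2.93
ee_pos: [0.5547, 0.2639, 0.0652]
ee_rot: [2.213, 2.227, -0.008]
wrist_force: [-0.9, 0.1, -0.3]
width: 0.0853
```

```bash
python3 -c "
from m import *
go(.557,.26,.01,0)
b=snap('side','s1');cv2.imwrite('pics/c2.png',cv2.resize(b[110:250,180:330],None,fx=4,fy=4,interpolation=2)[...,::-1])"
```

```text
t 2.93 pos [0.5547 0.2639 0.0652] yaw 0.4 tilt [-0.002 -0.005 -1.   ] F [-0.9  0.1 -0.3] Tz 0.02 w 0.0853
shift mm [-3.7  2.4 55.2] turn 0.36966567668058303
```

View pics/c2.png

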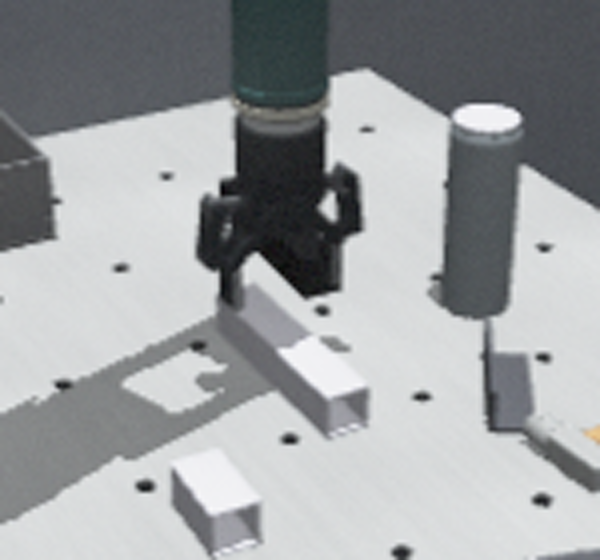

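```bash
python3 -c "
from m import *
p=arm.read_state()['ee_pos']
for q in (p,p+[0,0,.013]): print((proj('side',q)-[180,110])*4)
print((proj('side',[.557,.2545,.04])-[180,110])*4)"
```

```text
[279.9549 309.3808]
[279.8886 296.1824]
[288.5801 337.0707]
```

The picture shows the fingers astride the tube, tips at about crop (240,297) and (320,290). This matches the projected TCP, so I'll descend and grip.

play_rows:
  commands:
    - [100,-0.002,0.002,0.015,0]
    - [100,-0.001,0.001,0.015,0]
    - [100,0,0,0.014,0]
    - [100,0,0,0.008,0]
    - [100,0,0,0,0]

```text
clock: 3.4
ee_pos: [0.5549, 0.265, 0.013]
ee_rot: [2.204, 2.238, -0.008]
wrist_force: [-0.4, 0.1, -0.1]
width: 0.0853
```

```bash
python3 -c "
from m import *
go(.557,.26,.01,0)"
```

```text
t 3.40 pos [0.5549 0.265  0.013 ] yaw 0.9 tilt [-0.003 -0.004 -1.   ] F [-0.4  0.1 -0.1] Tz 0.05 w 0.0853
shift mm [-5.  2.  3.] turn 0.8764823996921365
```

play_rows:
  commands:
    - [30,-0.003,0.001,0.002,0]
    - [30,-0.001,0,0,0]
    - [30,0,0,0,0]
    - [30,0,0,0,0]
    - [30,0,0,0,0]
    - [30,0,0,0,0]
    - [30,0,0,0,0]
    - [30,0,0,0,0]
  newtons: 25

```text
clock: 4.07
ee_pos: [0.5578, 0.2622, 0.0152]
ee_rot: [2.2, 2.238, -0.001]
wrist_force: [-0.1, 0.2, -1.5]
width: 0.0395
```

```bash
python3 -c "
from m import *
go(.557,.26,.068,-16.8)"
```

```text
t 4.07 pos [0.5578 0.2622 0.0152] yaw 1.0 tilt [ 0.002 -0.003 -1.   ] F [-0.1  0.2 -1.5] Tz 0.02 w 0.0395
shift mm [ -2.4  -0.8 -52.8] turn 17.777274196488307
```

play_rows:
  commands:
    - [30,0,0,-0.01,0]
    - [30,0,0,-0.015,0]
    - [30,0,0,-0.015,0]
    - [30,0,0,-0.015,0]
    - [30,0,0,-0.01,0]
    - [30,0,0,0,4]
    - [30,0,0,0,4]
    - [30,0,0,0,4]
    - [30,0,0,0,4]
    - [30,0,0,0,2]
    - [30,0,0,0,0]

```text
clock: 4.98
ee_pos: [0.5574, 0.2623, 0.089]
ee_rot: [2.537, 1.847, 0.001]
wrist_force: [-0.3, 0.5, -0.8]
width: 0.0397
```

```bash
python3 -c "
from m import *
go(.615,.004,.08,-16.8)"
```

```text
t 4.98 pos [0.5574 0.2623 0.089 ] yaw -17.9 tilt [ 0.002 -0.002 -1.   ] F [-0.3  0.5 -0.8] Tz 0.05 w 0.0397
shift mm [-228.2  134.1    9.7] turn -1.085872208264476
```

play_rows:
  commands:
    - [30,-0.01,0.006,0,-0.5]
    - [30,-0.017,0.01,0,-0.5]
    - [30,-0.017,0.01,0,0]
    - [30,-0.017,0.01,0,0]
    - [30,-0.017,0.01,0,0]
    - [30,-0.017,0.01,0.001,0]
    - [30,-0.017,0.01,0.001,0]
    - [30,-0.017,0.01,0.001,0]
    - [30,-0.017,0.01,0.001,0]
    - [30,-0.017,0.01,0.001,0]
    - [30,-0.017,0.01,0,0]
    - [30,-0.015,0.01,0,0]
    - [30,-0.01,0.006,0,0]
    - [30,-0.004,0.003,0,0]
    - [30,0,0,0,0]

```text
clock: 6.23
ee_pos: [0.6209, 0.0172, 0.0888]
ee_rot: [2.498, 1.899, 0.005]
wrist_force: [0.9, 0.5, -1.5]
width: 0.0398
```

```bash
python3 -c "
from m import *
go(.615,.004,.08,-16.8)"
```

```text
t 6.23 pos [0.6209 0.0172 0.0888] yaw -15.5 tilt [ 0.005 -0.001 -1.   ] F [ 0.9  0.5 -1.5] Tz -0.06 w 0.0398
shift mm [-14.3  -2.2   8.8] turn 1.2764671434942159
```

play_rows:
  commands:
    - [30,-0.008,-0.001,0.003,0.6]
    - [30,-0.012,-0.001,0.003,0.6]
    - [30,-0.014,-0.001,0.002,0]
    - [30,-0.014,-0.001,0.002,0]
    - [30,-0.014,0,0,0]
    - [30,-0.014,0,0,0]
    - [30,-0.01,0,0,0]
    - [30,-0.005,0,0,0]
    - [30,0,0,0,0]

```text
clock: 6.98
ee_pos: [0.5834, -0.074, 0.0763]
ee_rot: [-2.518, -1.877, 0.0]
wrist_force: [0.7, 0.4, -0.6]
width: 0.0398
```

```bash
python3 -c "
from m import *
go(.5567,-.1893,.08,-16.8)
a=snap('top','t3');b=snap('side','s3')
C=np.zeros((480,800,3),np.uint8)
C[:,:400]=cv2.resize(b[170:314,270:390],None,fx=3.33,fy=3.33,interpolation=2)[:480,:400]
C[:,400:]=np.clip(1.4*cv2.resize(a[100:220,290:390],None,fx=4,fy=4,interpolation=2),0,255)
cv2.imwrite('pics/c3.png',C[...,::-1])"
```

```text
t 6.98 pos [ 0.5834 -0.074   0.0763] yaw -16.6 tilt [-0.001  0.001 -1.   ] F [ 0.7  0.4 -0.6] Tz 0.01 w 0.0398
shift mm [-118.1    7.4   -3.8] turn 0.19397943660108297
```

View pics/c3.png

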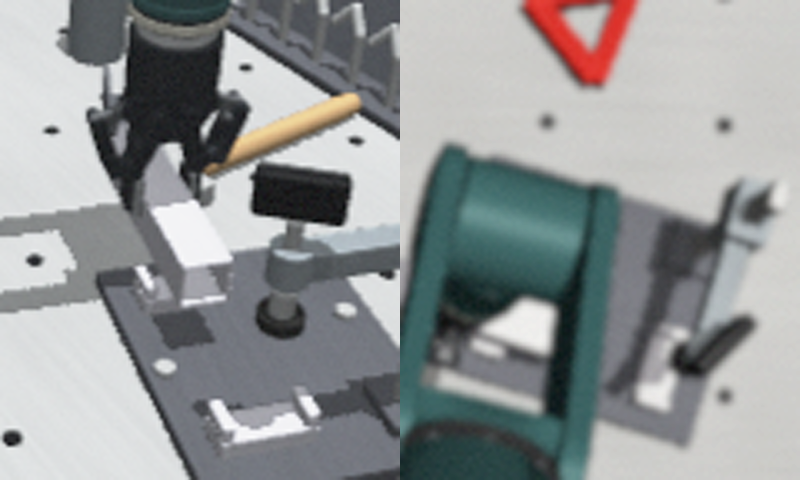

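The tube is held straight, with its near end at side crop (205,262), above the +y cradle and clear of the pad. The handle and wrist have clearance. I'll check the tube end's position relative to the TCP.

```bash
python3 -c "
from m import *
e=onz('side',(331.6,248.5),.101); p=arm.read_state()['ee_pos']
a=np.radians(-16.8);X=np.array([np.cos(a),np.sin(a)]);Y=np.array([-X[1],X[0]])
d=(e-p)[:2];print('end rel TCP: x,y',d@X,d@Y, 'centre offset y',d@Y+.1)
r=np.array([.5545,-.1965]);q=p[:2]-r;print('TCP in jig',q@X,q@Y)
for n in('side',):
  for P in ([.533,-.2715,.07],[.533,-.2715,.14]): print(proj(n,P))"
```

```text
end rel TCP: x,y -0.0018431917840197847 -0.10287298328024243 centre offset y -0.002872983280242422
TCP in jig -0.007551812010201969 0.12675599421197756
[350.74   284.2969]
[354.5572 261.7749]
```

play_rows:
  commands:
    - [30,-0.006,0.003,0.001,0]
    - [30,-0.01,0.002,0.001,0]
    - [30,-0.01,0.002,0.001,0]
    - [30,-0.01,0.001,0.001,0]
    - [30,-0.01,0.001,0.001,0]
    - [30,-0.01,0.001,0,0]
    - [30,-0.01,0,0,0]

```text
clock: 7.67
ee_pos: [0.5758, -0.1423, 0.0708]
ee_rot: [-2.514, -1.884, -0.003]
wrist_force: [-0.6, -0.3, -1.9]
width: 0.0397
```

```bash
python3 -c "
from m import *
go(.5560,-.1912,.07,-16.8)"
```

```text
t 7.67 pos [ 0.5758 -0.1423  0.0708] yaw -16.3 tilt [ 0.001  0.001 -1.   ] F [-0.6 -0.3 -1.9] Tz 0.00 w 0.0397
shift mm [-52.5  -5.3   0.7] turn 0.5153169441905447
```

play_rows:
  commands:
    - [30,-0.008,-0.002,0,0.3]
    - [30,-0.01,-0.002,0,0.2]
    - [30,-0.01,-0.001,0,0]
    - [30,-0.01,0,0,0]
    - [30,-0.008,0,0,0]
    - [30,-0.003,0,0,0]
    - [30,0,0,0,0]

```text
clock: 8.25
ee_pos: [0.5533, -0.1961, 0.0708]
ee_rot: [2.526, 1.868, 0.002]
wrist_force: [0.1, 0.2, -0.6]
width: 0.0392
```

```bash
python3 -c "
from m import *
go(.5560,-.1912,.045,-16.8)
b=snap('side','s4');cv2.imwrite('pics/c4.png',cv2.resize(b[190:320,270:410],None,fx=4.4,fy=4.4,interpolation=2)[...,::-1])"
```

```text
t 8.25 pos [ 0.5533 -0.1961  0.0708] yaw -17.0 tilt [ 0.001  0.001 -1.   ] F [ 0.1  0.2 -0.6] Tz -0.05 w 0.0392
shift mm [ 5.4  1.2 25.8] turn -0.24788709840848355
```

View pics/c4.png

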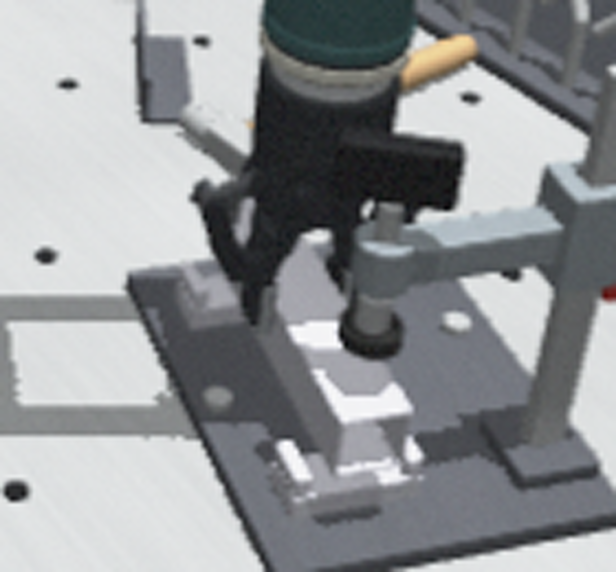

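```bash
python3 -c "
from m import *
a=np.radians(-16.8);X=np.array([np.cos(a),np.sin(a)]);Y=np.array([-X[1],X[0]]);r=np.array([.5545,-.1965])
f=lambda u,v,z:(lambda d:(round(d@X*1000,1),round(d@Y*1000,1)))(onz('side',(270+u/4.4,190+v/4.4),z)[:2]-r)
print('tube top corners',f(338,420,.0956),f(410,405,.0956))
for x in(-.028,.028):
  for y in(-.095,-.065):
    P=np.r_[r+x*X+y*Y,.045];print('cheek inner',x,y,(proj('side',P)-[270,190])*4.4)
b=cv2.imread('pics/s4.png')[280:310,325:375];cv2.imwrite('pics/c5.png',np.vstack([cv2.resize(b,None,fx=12,fy=12,interpolation=0)]))"
```

```text
tube top corners (np.float64(-23.9), np.float64(-103.5)) (np.float64(17.9), np.float64(-101.8))
cheek inner -0.028 -0.095 [313.0236 479.657 ]
cheek inner -0.028 -0.065 [291.1256 440.508 ]
cheek inner 0.028 -0.095 [408.1829 462.4332]
cheek inner 0.028 -0.065 [384.096  424.2016]
```

View pics/c5.png

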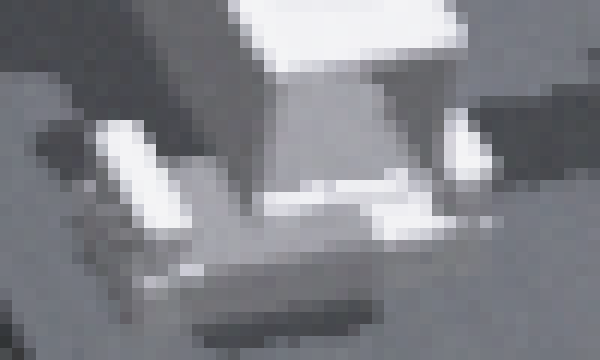

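The crop shows the −y cradle's cheek corners within 1 mm of prediction and the tube about 3 mm toward −x, so I'll nudge it and lower.

play_rows:
  commands:
    - [30,0.001,0.002,0.003,0]
    - [30,0.001,0.001,0.005,0]
    - [30,0,0,0.005,0]
    - [30,0,0,0.004,0]
    - [30,0,0,0.003,0]
    - [30,0,0,0.001,0]

```text
clock: 8.8
ee_pos: [0.558, -0.1924, 0.0475]
ee_rot: [-2.524, -1.87, -0.003]
wrist_force: [0.2, -0.9, -2.1]
width: 0.0396
```

```bash
python3 -c "
from m import *
go(.5560,-.1930,.045,-16.8)"
```

```text
t 8.80 pos [ 0.558  -0.1924  0.0475] yaw -16.9 tilt [ 0.001  0.001 -1.   ] F [ 0.2 -0.9 -2.1] Tz 0.00 w 0.0396
shift mm [-1.1 -1.8  2.5] turn -0.11222206882439423
```

play_rows:
  commands:
    - [30,0,-0.001,0.002,0]
    - [30,0,0,0.001,0]
    - [30,0,0,0,0]

```text
clock: 9.05
ee_pos: [0.5568, -0.1916, 0.0437]
ee_rot: [-2.522, -1.871, -0.002]
wrist_force: [-0.8, -0.2, 1.9]
width: 0.0395
```

```bash
python3 -c "
from m import *
go(.5560,-.1930,.045,-16.8)"
```

```text
t 9.05 pos [ 0.5568 -0.1916  0.0437] yaw -16.9 tilt [ 0.     0.002 -1.   ] F [-0.8 -0.2  1.9] Tz -0.04 w 0.0395
shift mm [-1.6 -0.3 -1.3] turn -0.07079272701700745
```

play_rows:
  commands:
    - [60,0,0,0,0]
    - [75,0,0,0,0]
    - [90,0,0,0,0]
    - [100,0,0,0,0]
    - [100,0,0,0,0]
    - [100,0,0,0,0]
    - [100,0,0,-0.005,0]
    - [100,0,0,-0.01,0]
    - [100,0,0,-0.02,0]
    - [100,0.002,0,-0.03,0]
    - [100,0.002,0,-0.03,0]
    - [100,0.002,0,-0.03,0]
    - [100,0.002,0,-0.03,0]
    - [100,0,0,-0.03,0]
    - [100,0,0,-0.03,0]
    - [100,0,0,-0.03,0]
    - [100,0,0,-0.02,0]
    - [100,0,0,-0.01,0]

```text
clock: 10.55
ee_pos: [0.5559, -0.1827, 0.3396]
ee_rot: [-2.522, -1.87, -0.003]
wrist_force: [-0.2, -0.9, -0.6]
width: 0.0852
```

```bash
python3 -c "
from m import *
go(.5318,-.2700,.29,26)
a=snap('top','t6');b=snap('side','s6')
C=np.zeros((480,800,3),np.uint8)
C[:,:400]=cv2.resize(b[180:300,300:400],None,fx=4,fy=4,interpolation=2)[:480,:400]
C[:,400:]=np.clip(1.4*cv2.resize(a[120:216,310:390],None,fx=5,fy=5,interpolation=2),0,255)
cv2.imwrite('pics/c6.png',C[...,::-1])"
```

```text
t 10.55 pos [ 0.5559 -0.1827  0.3396] yaw -16.9 tilt [ 0.     0.002 -1.   ] F [-0.2 -0.9 -0.6] Tz 0.00 w 0.0852
shift mm [-90.7   2.4  49.4] turn -42.89126235360966
```

View pics/c6.png

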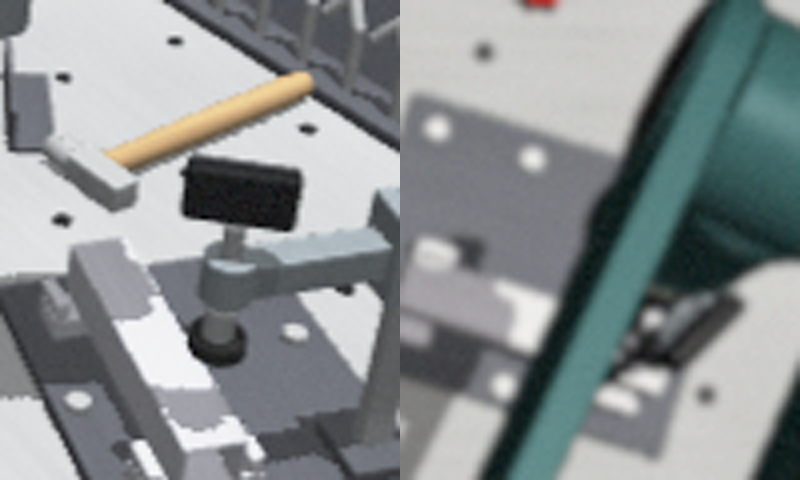

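The tube lies in both cradles, let go. The handle is at side px (360,228). Next I get the handle's height and axis.

```bash
python3 -c "
from m import *
for z in (.225,.235,.245): print(z,proj('side',[.5314,-.2731,z]),proj('top',[.5314,-.2731,z]))
for Z in (.225,.235):
  print(onz('side',(360.25,228.25),Z), onz('top',(367.9,187.3),Z))
# handle yaw from side: 62mm bar, project ends for yaws
for yw in (-74,-69,-64,-59,-54):
  d=.031*np.array([np.cos(np.radians(yw)),np.sin(np.radians(yw)),0]);c=np.array([.5314,-.2731,.253-.006])
  v=proj('side',c+d)-proj('side',c-d);w=proj('top',c+d)-proj('top',c-d);print(yw,'side',v,'top',w,np.degrees(np.arctan2(w[1],w[0])))
s=cv2.imread('pics/s6.png',0)
k=big(s<50,(360,228));ap=cv2.approxPolyDP(cv2.convexHull(k),2,True)[:,0];print(ap.tolist())"
```

```text
0.225 [359.5702 232.5279] [369.384  186.4589]
0.235 [360.1997 228.8153] [370.2351 186.1429]
0.245 [360.8368 225.0584] [371.0998 185.8219]
[ 0.5438 -0.2618  0.225 ] [ 0.5286 -0.2683  0.225 ]
[ 0.533  -0.2716  0.235 ] [ 0.5275 -0.2656  0.235 ]
-74 side [25.0511 11.6306] top [18.7694 -5.0196] -14.972542380821862
-69 side [26.279  10.5504] top [18.2246 -6.6407] -20.02077719789077
-64 side [27.3068  9.3901] top [17.5411 -8.2113] -25.084998584638523
-59 side [28.1268  8.1586] top [16.7241 -9.7193] -30.163284470930968
-54 side [28.7329  6.8653] top [ 15.7798 -11.1534] -35.25324944305462
[[347, 220], [373, 223], [372, 236], [346, 233]]
```

play_rows:
  commands:
    - [100,0,0,0,-7]
    - [100,0,0,0,-7]
    - [100,0,0,0,-7]
    - [100,0,0,0,-7]
    - [100,0,0,0,-7]
    - [100,0,0,0,-7]
    - [100,0,0,0,-7]
    - [100,0,0,0,-7]
    - [100,0,0,0,-6]
    - [100,0,0,0,0]

```text
clock: 11.48
ee_pos: [0.5482, -0.1793, 0.329]
ee_rot: [-1.146, -2.906, -0.005]
wrist_force: [0.2, 0.2, -0.1]
width: 0.0851
```

```bash
python3 -c "
from m import *
go(.532,-.2725,.285,47)"
```

```text
t 11.48 pos [ 0.5482 -0.1793  0.329 ] yaw 47.0 tilt [-0.015  0.009 -1.   ] F [ 0.2  0.2 -0.1] Tz 0.03 w 0.0851
shift mm [-52.6 -79.1  43.4] turn -0.02321440024471144
```

play_rows:
  commands:
    - [100,-0.007,-0.01,0.005,0]
    - [100,-0.01,-0.015,0.007,0]
    - [100,-0.01,-0.015,0.007,0]
    - [100,-0.01,-0.015,0.007,0]
    - [100,-0.008,-0.012,0.006,0]
    - [100,-0.004,-0.006,0.004,0]
    - [100,0,0,0,0]

```text
clock: 12.07
ee_pos: [0.5285, -0.2709, 0.2846]
ee_rot: [-1.169, -2.888, -0.005]
wrist_force: [-0.4, -0.9, -0.3]
width: 0.0853
```

```bash
python3 -c "
from m import *
go(.532,-.2725,.225,47)
b=snap('side','s7');cv2.imwrite('pics/c7.png',cv2.resize(b[150:280,300:410],None,fx=4.6,fy=4.6,interpolation=2)[...,::-1])"
```

```text
t 12.07 pos [ 0.5285 -0.2709  0.2846] yaw 45.9 tilt [-0.022  0.012 -1.   ] F [-0.4 -0.9 -0.3] Tz -0.04 w 0.0853
shift mm [-5.1  1.6 59.4] turn -1.0677417308203871
```

View pics/c7.png

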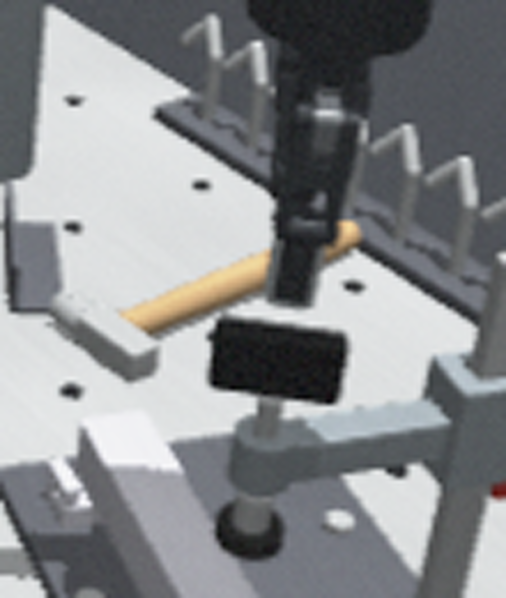

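play_rows:
  commands:
    - [100,-0.002,0.001,0.012,-0.5]
    - [100,-0.001,0.001,0.015,-0.5]
    - [100,0,0,0.015,0]
    - [100,0,0,0.012,0]
    - [100,0,0,0.006,0]
    - [100,0,0,0,0]

```text
clock: 12.62
ee_pos: [0.5334, -0.2667, 0.2217]
ee_rot: [-1.141, -2.904, -0.008]
wrist_force: [-0.0, 0.6, -0.0]
width: 0.0856
```

```bash
python3 -c "
from m import *
go(.532,-.2725,.22,47)"
```

```text
t 12.62 pos [ 0.5334 -0.2667  0.2217] yaw 47.1 tilt [-0.018  0.013 -1.   ] F [-0.   0.6 -0. ] Tz -0.04 w 0.0856
shift mm [-2.9 -5.2  1.7] turn 0.10807495107647469
```

play_rows:
  commands:
    - [100,-0.002,-0.004,0.001,0]
    - [60,0,-0.001,0,0]
    - [30,0,0,0,0]
    - [0,0,0,0,0]
    - [0,0,0,0,0]
    - [0,0,0,0,0]
    - [0,0,0,0,0]
    - [0,0,0,0,0]
  newtons: 50

```text
clock: 13.28
ee_pos: [0.5329, -0.2725, 0.2238]
ee_rot: [-1.14, -2.909, -0.006]
wrist_force: [-1.0, -0.2, -1.5]
width: 0.0151
```

```bash
python3 -c "
from m import *
go(.532,-.2725,.22,47)"
```

```text
t 13.28 pos [ 0.5329 -0.2725  0.2238] yaw 47.2 tilt [-0.014  0.01  -1.   ] F [-1.  -0.2 -1.5] Tz 0.02 w 0.0151
shift mm [ 0.6 -0.6  3.8] turn 0.18814214917759386
```

play_rows:
  commands:
    - [0,0,0,0.003,0]
    - [0,0,0,0.005,0]
    - [0,0,0,0.005,0]
    - [0,0,0,0.005,0]
    - [0,0,0,0.005,0]
    - [0,0,0,0.005,0]
    - [0,0,0,0.005,0]
    - [0,0,0,0.003,0]
    - [0,0,0,0,0]

```text
clock: 14.03
ee_pos: [0.5327, -0.2724, 0.1854]
ee_rot: [-1.141, -2.911, -0.005]
wrist_force: [-1.6, -0.6, 3.0]
width: 0.0154
```

```bash
python3 -c "
from m import *
go(.532,-.2725,.16,47)"
```

```text
t 14.03 pos [ 0.5327 -0.2724  0.1854] yaw 47.2 tilt [-0.013  0.009 -1.   ] F [-1.6 -0.6  3. ] Tz 0.08 w 0.0154
shift mm [ 0.  -0.5 25.4] turn 0.18416322291523102
```

play_rows:
  commands:
    - [0,0,0,0.002,0]
    - [0,0,0,0.002,0]
    - [0,0,0,0.002,0]
    - [0,0,0,0,0]

```text
clock: 14.37
ee_pos: [0.5327, -0.2724, 0.1786]
ee_rot: [-1.141, -2.911, -0.005]
wrist_force: [-0.8, -0.3, 3.0]
width: 0.0149
```

play_rows:
  commands:
    - [0,0,0,0.002,0]
    - [0,0,0,0.002,0]
    - [0,0,0,0.002,0]
    - [0,0,0,0,0]

```text
clock: 14.7
ee_pos: [0.5327, -0.2724, 0.1722]
ee_rot: [-1.141, -2.911, -0.005]
wrist_force: [-0.7, -0.5, 2.5]
width: 0.0151
```

play_rows:
  commands:
    - [0,0,0,0.002,0]
    - [0,0,0,0.002,0]
    - [0,0,0,0.001,0]
    - [0,0,0,0,0]

```text
clock: 15.03
ee_pos: [0.5328, -0.2725, 0.1672]
ee_rot: [-1.141, -2.912, -0.005]
wrist_force: [-2.0, 0.6, 4.3]
width: 0.0152
```

play_rows:
  commands:
    - [0,0,0,0.002,0]
    - [0,0,0,0.001,0]
    - [0,0,0,0.001,0]
    - [0,0,0,0,0]

```text
clock: 15.37
ee_pos: [0.533, -0.2726, 0.1657]
ee_rot: [-1.142, -2.913, -0.004]
wrist_force: [-0.8, 0.1, 3.9]
width: 0.0155
```

```bash
python3 -c "
from m import *
b=snap('side','s8');cv2.imwrite('pics/c8.png',cv2.resize(b[190:310,300:420],None,fx=4.9,fy=4.9,interpolation=2)[...,::-1]);go(.532,-.2725,.16,47)"
```

```text
t 15.42 pos [ 0.5331 -0.2726  0.1656] yaw 47.2 tilt [-0.011  0.007 -1.   ] F [-1.5 -0.1  4.5] Tz 0.02 w 0.0151
shift mm [ 0.7 -0.7  5.6] turn 0.197628990133353
```

View pics/c8.png

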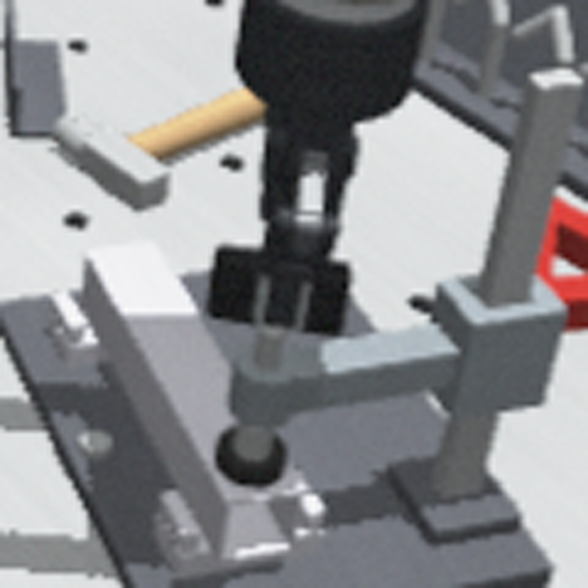

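The pad now sits over the tube end and resistance has begun at z≈0.167. Next I press further, in steps.

play_rows:
  commands:
    - [0,0,0,0.002,0]
    - [0,0,0,0.002,0]
    - [0,0,0,0.002,0]

```text
clock: 15.67
ee_pos: [0.533, -0.2726, 0.1629]
ee_rot: [-1.142, -2.914, -0.004]
wrist_force: [-5.4, 1.9, 18.8]
width: 0.0153
```

play_rows:
  commands:
    - [0,0,0,0.002,0]
    - [0,0,0,0.002,0]
    - [0,0,0,0.002,0]

```text
clock: 15.92
ee_pos: [0.533, -0.2726, 0.1621]
ee_rot: [-1.142, -2.916, -0.003]
wrist_force: [-6.4, 2.7, 18.5]
width: 0.0153
```

play_rows:
  commands:
    - [0,0,0,0.0015,6]
    - [0,0,0,0.0015,6]
    - [0,0,0,0.0015,6]

```text
clock: 16.17
ee_pos: [0.533, -0.2727, 0.1621]
ee_rot: [-1.597, -2.696, 0.001]
wrist_force: [-4.2, 1.6, 13.1]
width: 0.015
```

```bash
python3 -c "
from m import *
go(.532,-.2725,.16,47)"
```

```text
t 16.17 pos [ 0.533  -0.2727  0.1621] yaw 28.7 tilt [-0.007  0.004 -1.   ] F [-4.2  1.6 13.1] Tz 0.12 w 0.0150
shift mm [ 0.6 -0.8  2.1] turn -18.293180528054336
```

play_rows:
  commands:
    - [0,0,0,0.0017,6.5]
    - [0,0,0,0.0017,6.5]
    - [0,0,0,0.0017,6.5]
    - [0,0,0,0.0017,6.5]
    - [0,0,0,0.0017,6.5]

```text
clock: 16.58
ee_pos: [0.5325, -0.2729, 0.1613]
ee_rot: [-2.321, -2.111, 0.004]
wrist_force: [-5.8, 1.2, 15.4]
width: 0.0155
```

```bash
python3 -c "
from m import *
go(.532,-.2725,.16,47)"
```

```text
t 16.58 pos [ 0.5325 -0.2729  0.1613] yaw -5.4 tilt [-0.005  0.002 -1.   ] F [-5.8  1.2 15.4] Tz 0.09 w 0.0155
shift mm [ 0.4 -0.6  1.3] turn -52.42391627081295
```

play_rows:
  commands:
    - [0,0,0,0.0017,6.5]
    - [0,0,0,0.0017,6.5]
    - [0,0,0,0.0017,6.5]
    - [0,0,0,0.0017,6.5]
    - [0,0,0,0.0017,6.5]
    - [0,0,0,0.0017,6.5]

```text
clock: 17.08
ee_pos: [0.5323, -0.2727, 0.1609]
ee_rot: [-2.917, -1.165, 0.003]
wrist_force: [-4.3, 2.5, 16.2]
width: 0.015
```

```bash
python3 -c "
from m import *
go(.532,-.2725,.16,47)"
```

```text
t 17.08 pos [ 0.5323 -0.2727  0.1609] yaw -46.5 tilt [-0.002  0.    -1.   ] F [-4.3  2.5 16.2] Tz 0.13 w 0.0150
shift mm [-0.1 -0.3  0.9] turn 86.54842686271832
```

play_rows:
  commands:
    - [0,0,0,0,0]
    - [0,0,0,0,0]
    - [0,0,0,0,0]
    - [0,0,0,0,0]
    - [0,0,0,0,0]
    - [0,0,0,0,0]

```text
clock: 17.58
ee_pos: [0.5328, -0.2727, 0.1625]
ee_rot: [-2.922, -1.154, 0.0]
wrist_force: [-1.4, -0.8, 5.9]
width: 0.0151
```

```bash
python3 -c "
from m import *
go(.532,-.2725,.16,47)"
```

```text
t 17.58 pos [ 0.5328 -0.2727  0.1625] yaw -46.9 tilt [-0.  0. -1.] F [-1.4 -0.8  5.9] Tz 0.01 w 0.0151
shift mm [-0.5 -0.7  2.5] turn 86.10807767794805
```

play_rows:
  commands:
    - [0,0,0,-0.0005,0]
    - [0,0,0,-0.0005,0]
    - [0,0,0,-0.0005,0]
    - [0,0,0,0,0]

```text
clock: 17.92
ee_pos: [0.533, -0.2727, 0.1629]
ee_rot: [-2.921, -1.154, 0.001]
wrist_force: [-0.0, -1.6, 3.1]
width: 0.0152
```

play_rows:
  commands:
    - [0,0,0,0.0005,6.5]
    - [0,0,0,0.0005,7]
    - [0,0,0,0.0005,7]
    - [0,0,0,0.0005,7]
    - [0,0,0,0.0005,7]
    - [0,0,0,0.0005,7]
    - [0,0,0,0.0005,7]

```text
clock: 18.5
ee_pos: [0.5329, -0.2722, 0.1619]
ee_rot: [-3.136, 0.178, 0.001]
wrist_force: [-0.6, 0.2, 4.8]
width: 0.0153
```

```bash
python3 -c "
from m import *
go(.532,-.2725,.16,47)"
```

```text
t 18.50 pos [ 0.5329 -0.2722  0.1619] yaw -96.5 tilt [-0.     0.001 -1.   ] F [-0.6  0.2  4.8] Tz 0.08 w 0.0153
shift mm [-0.8  0.4  1.9] turn 36.514160755034425
```

play_rows:
  commands:
    - [0,0,0,0.0005,7]
    - [0,0,0,0.0005,7]
    - [0,0,0,0.0005,7]
    - [0,0,0,0.0005,7]
    - [0,0,0,0.0005,7]
    - [0,0,0,-0.0003,0]
    - [0,0,0,-0.0003,0]
    - [0,0,0,-0.0003,0]
    - [0,0,0,0,0]

```text
clock: 19.25
ee_pos: [0.5332, -0.2718, 0.1614]
ee_rot: [2.932, -1.125, 0.001]
wrist_force: [2.5, -0.7, 2.7]
width: 0.0151
```

```bash
python3 -c "
from m import *
go(.532,-.2725,.16,47)"
```

```text
t 19.25 pos [ 0.5332 -0.2718  0.1614] yaw -132.0 tilt [-0.    -0.001 -1.   ] F [ 2.5 -0.7  2.7] Tz -0.00 w 0.0151
shift mm [-0.4  1.3  1.4] turn 1.0150533935394037
```

play_rows:
  commands:
    - [20,0,0,0,0]
    - [50,0,0,0,0]
    - [80,0,0,0,0]
    - [100,0,0,0,0]
    - [100,0,0,0,0]
    - [100,0,0,0,0]
    - [100,0,0,-0.005,0]
    - [100,0,0,-0.01,0]
    - [100,0,0,-0.02,0]
    - [100,0,0,-0.025,0]
    - [100,0,0,-0.025,0]
    - [100,0,0,-0.025,0]
    - [100,0,0,-0.025,0]
    - [100,0,0,-0.025,0]
    - [100,0,0,-0.01,0]
    - [100,0,0,0,0]

```text
clock: 20.58
ee_pos: [0.5317, -0.2704, 0.3452]
ee_rot: [2.936, -1.117, -0.001]
wrist_force: [0.1, 0.1, 0.4]
width: 0.0852
```

```bash
python3 -c "
from m import *
go(.532,-.2725,.16,47)
b=snap('side','s9');cv2.imwrite('pics/c9.png',cv2.resize(b[190:310,300:420],None,fx=4.9,fy=4.9,interpolation=2)[...,::-1])
r=np.array([.5314,-.2731])
for z in (.16,.17,.18,.07): print(z,(proj('side',np.r_[r,z])-[300,190])*4.9)"
```

```text
t 20.58 pos [ 0.5317 -0.2704  0.3452] yaw -131.7 tilt [-0.001  0.    -1.   ] F [0.1 0.1 0.4] Tz -0.02 w 0.0852
shift mm [  1.7   1.3 185.2] turn 1.3289679167914983
0.16 [272.6957 321.5997]
0.17 [275.5566 304.7291]
0.18 [278.4503 287.6648]
0.07 [248.3385 465.2363]
```

View pics/c9.png

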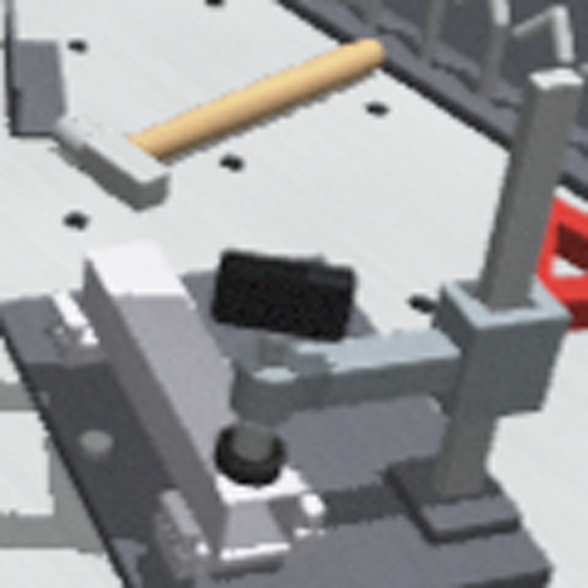

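```bash
python3 -c "
from cell import arm
print(arm.sign_off())"
```

```text
the job is handed in; nothing more can be done
None
```

I handed the job in at about 20.6 s of the 67 s allowed; the hand-in gives no verdict. The tube lies in both cradles with one end under the clamp. The jaw is down on it, the handle is screwed in, and the gripper is open and clear of everything.

- **Tube:** I gripped it at 25 N and slid it in under the clamp from the jig's far side. Just before lowering, its end measured about 2.6 mm off centre along the jig and 3 mm off sideways, and I corrected the sideways error on the way down. The last picture shows it seated in both cradles. The offcut, angle, pipe and brush were never in the path, but I did not measure them at the end.
- **Jaw:** It came down at about 3 N. Resistance began with the tool at z ≈ 0.167 m, after about 57 mm of travel. The text's 70 mm gap suggests about 69 mm, so the jaw probably started about 12 mm down the bar. The first picture also showed the pad low.
- **Handle:** I turned it clockwise about 3.1 rad. With an estimated start of 0.45 rad, it should read about 3.6.
- **Pad force:** By my estimate from the height change, the spring is compressed by 4 to 6 mm after letting go, or about 11 to 16 N. The pad force was never measured directly. The wrist force peaked at 18.8 N in the readings taken after each move, which includes the jaw friction.

One early measurement was wrong: my first reading of the handle's direction from the top view (−64°) had mixed in the dark pad. The side view gave about −43°, and that grip held.

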